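Load the reference disc and wind it under the measuring head

TASK

Put the brass disc flat into the round nest of the loading carriage. Swing the wheel's folded red crank handle up until it latches upright, then wind the handwheel clockwise by that handle, not pushing the carriage itself, until the carriage with the disc in it is fully home under the measuring head. Leave the handle latched upright and do not disturb the aluminium disc, the petri dish or the reagent bottle.

Things in the scene. Friction and masses are not known exactly. Their poses are not given: they have to be found in the camera images.
- loader: Fixed bench sample loader, about 430 x 176 mm, lying along its own y. Origin on the bench under the nest of the carriage at the loading end; z up. At +y (y 72 to 169 mm, x -61 to 61 mm) a white measuring head 107 mm high (lens ring to 114 mm) with a tunnel open to -y; the handwheel is at y = -150 mm.
- nest (a point): Centre of the floor of the round nest in the aluminium carriage (70 x 70 mm block); moves with the carriage, axes as the loader. The nest is 44 mm across and 8 mm deep with a 2 mm chamfer; the block's top is 8 mm above this point (40 mm above the bench).
- carriage (a joint): Travel of the carriage along the loader's +y: 0 = loading end, 0.120 m = fully home under the head. Geared to the handwheel, 25.5 mm per rad; it moves only with the wheel.
- wheel (a joint): Handwheel angle, vertical axis, grows clockwise seen from above: 0 = parked, 4.71 rad (three quarters of a turn) = end stop, carriage home. Until the crank is upright (about 1.4 rad) the crank's yellow heel sits between two fixed stops and the wheel cannot turn. Turning needs about 2 to 3 N at the handle; it stays where it is left.
- wheel_axis (a point): Fixed point on the vertical axis of the handwheel at the height of the crank's pivot (75 mm above the bench). The black rim has an outer radius of 85 mm and its top is 64 mm above the bench; the spokes dish down to the hub, whose top is 50 mm above the bench, so there is 16 mm of free height under the folded grip near the hub. Axes as the loader.
- crank (a joint): Folding crank: 0 = folded flat, grip lying from the rim inward over the hub; pi/2 = upright; stop at 1.62. A light spring (about 1 N at the grip) folds it back unless it is latched. The catch rides on its tooth from about 0.7 rad (about 2 to 4 N more at the grip) and snaps over it near 1.55 rad; swing it to its stop. Latched and let go it rests between 1.48 and 1.62 rad.
- crank_pivot (a point): Pivot of the crank, 65 mm from the wheel axis and 75 mm above the bench; at wheel 0 it lies on the loader's -x side (nearest the robot) of the axis; turns with the wheel. The pivot's axis is horizontal and tangential to the wheel.
- grip_point (a point): Point on the axis of the red cylindrical grip, 55 mm from the pivot. The grip is 18 mm in diameter, spins freely about its own axis and reaches from 14 to 72 mm from the pivot. Folded: over the hub, 10 mm from the wheel axis, 75 mm above the bench, pinch it from above across its width (along the loader's y). Upright: straight above the pivot, 130 mm above the bench, top of the grip at 147 mm.
- catch (a joint): Brass spring catch beside the pivot, outside the rim (its guides reach 110 mm from the wheel axis, up to 81 mm above the bench): 0 = snapped in, up to 0.011 m while pushed back by the crank's tooth. Needs no touching.
- brass_disc: Loose yellow brass disc, diameter 40 mm, 24 mm thick, edges chamfered 1.5 mm, about 0.1 kg (0.07 to 0.14), lying on the grey tray; origin at the centre of its underside, z up through its thickness.
- alu_disc: Loose silvery aluminium disc of the same size, on the same tray; a bystander. The two may have changed places. Their centres are 65 to 87 mm apart.
- tray: Fixed grey tray 180 x 186 mm, inner floor 3 mm above the bench, rim 12 mm high; origin under its centre.
- petri: Petri dish, 90 mm across, 15 mm high; bystander.
- reagent: Amber reagent bottle with red cap, 36 mm across, 80 mm high; bystander.
Mind the look-alikes: they are no part of the job. Several things have the shape of the brass_disc; the one meant has the colours described above.

How it is judged:
By the outcome, as a careful person would: the job done as asked, in the order asked, and still so for the second after the job is handed in, with the robot touching nothing.
It also fails if it takes over 64 s, if anything falls off the work surface, if the arm or the gripper's body presses on something with over 40 N, if the wrist force passes 120 N, or if a joint passes its speed limit or range.

ROBOT

A 6-joint arm with a two-finger parallel gripper is mounted at the origin on a cart in front of the work surface, level with it; the furniture and walls round the work are solid. World frame = base frame: x ahead of the robot, y to its left, z up, the work surface at z = 0. Lengths are in mm, angles in rad, forces in N, time in s.
With the tool pointing down it reaches from about 400 to 925 mm from the base axis. Payload 12.5 kg.
Tool frame: the origin (TCP) lies midway between the tips of the shut fingers; the grasp point (between the pads) lies 19 mm behind it; z points along the fingers, y is the line along which they close (so a half turn about z gives the same grasp; the last joint's range is limited). The gripper opens to 95 mm and grips with 3 to 60 N. Pads are 20 mm wide; open, the fingers measure 119 mm over their backs; the gripper's body (75 mm by 180 mm) begins 59 mm behind the grasp point.
Start: joints at [-1.367, 0.491, 1.559, -0, 1.092, -0.106], TCP at [190.566, -595.258, 214.661] pointing down, gripper open.
Joint ranges: [-3.1, 3.1], [-0.84, 2.19], [0.05, 2.79], [-1.13, 4.28], [0.06, 2.93], [-2.69, 2.69]. Speed limits (rad/s): [2.22, 2.22, 2.79, 3.14, 3.14, 3.14].

INTERFACE

Orientations are given as [roll, pitch, yaw] about the fixed x, y, z axes, in that order (R = Rz(yaw) Ry(pitch) Rx(roll)).
In Python, from cell import state, read_camera, camera_info, env gives the robot as it stands.
- The arm moves only by the tool move_arm, never from a script. Its argument "commands" is a list of rows, each a list of 3 entries, a list of its own where there are three numbers: the shift along the world's x, y, z in cm, then the turn, a rotation vector about the world's x, y, z in degrees, then the opening, from 0 (shut) to 1 (fully open). A call has 1 to 10 rows; each row shifts and turns the commanded pose from where the row before left it; what a row does not reach is not made up. A row lasts 1/10 s, in which the tool goes at most 50 mm and 8.59 degrees, less where a joint would pass 70% of its speed; a pose out of reach is approached as far as the arm can. A call with a gripper value outside its range is refused whole. The fingers move at their own pace and stop on an object; the grip force is fixed at half the most. Time passes only in rows, so rows that do not move let the fingers close. It gives the time, the measured TCP pose, the force, the opening and the grip force at its end, in the units of the state.
- state(): the state, without advancing time (a new reading comes with each control period).
- read_camera(name): name is "side" or "top" or "wrist"; returns the picture (420x560x3 uint8, blue, green, red); there is no depth.
- camera_info(name): a dict with "K" (3x3 intrinsics, pixels), "k1" (the pictures are not rectified: a ray, as slopes to the right and down, at radius r is drawn at 1 + k1 r^2 times it, then the intrinsics apply), "cam_to_world" (4x4, takes a point from camera to world coordinates). Camera axes: x right, y down, z forward; pixel columns grow to the right and rows downward; lengths in mm; the calibration is good to about 2 mm. A picture is of the moment at which its call begins: read the wrist's pose just before it. camera_info takes no time and is no camera call; for the wrist camera it gives the pose at the moment of the call.
- env.job_done(): hands the job in; it is judged then, once.
The state is a dict: "t": time; "joints": joint angles; "qvel": joint speeds; "tau": joint torques, N m; "eef_pos": TCP position; "tcp_rot": TCP orientation; "ft_force": force on the tool from outside, world axes, zero at the start; "moment": the same for the moment, N m; "opening": opening from 0.0 (shut) to 1.0 (fully open); "grip_force": force on a finger pad.
Only numpy, scipy, OpenCV 4.12 (cv2) and the standard library are available. Lean on these libraries where they do the work, as an engineer would, in place of code of your own. Each camera call takes 0.05 s, during which the arm holds its last target. There are 200 camera calls.

## Working session

There is one attempt and no reset: what is moved stays moved. The work goes in short steps, Python scripts to look and compute and a tool call to move; the robot and the scene stay as the last step left them, time stands still between calls to the robot, and variables do not carry over. Pictures are saved under pics/ and viewed, at most 10 in all, crops included, and the job is handed in when it is done.

Besides the shell and the picture viewer there is one more tool, called after "Emit:" as name([rows], argument=value, ...), one row to a line, values as JSON. move_arm: Moves the arm, as the interface text tells. Its arguments: {"type":"object","properties":{"commands":{"type":"array"}},"required":["commands"]}

```bash
mkdir -p pics; ls; cat > h.py <<'E'
import numpy as np, cv2
from cell import state, read_camera, camera_info, env
def ray(ci,u,v):
    K=np.array(ci["K"]);x=(u-K[0,2])/K[0,0];y=(v-K[1,2])/K[1,1]
    rd=np.hypot(x,y);r=rd
    for _ in range(30): r=rd/(1+ci["k1"]*r*r)
    s=r/rd if rd>0 else 1
    T=np.array(ci["cam_to_world"]);return T[:3,3],T[:3,:3]@np.array([x*s,y*s,1])
def px2w(ci,u,v,z):
    o,d=ray(ci,u,v);return o+d*(z-o[2])/d[2]
def w2px(ci,p):
    T=np.linalg.inv(np.array(ci["cam_to_world"]));c=T[:3,:3]@np.array(p)+T[:3,3]
    s=c[:2]/c[2];s=s*(1+ci["k1"]*(s@s));K=np.array(ci["K"])
    return np.array([K[0,0]*s[0]+K[0,2],K[1,1]*s[1]+K[1,2]])
E
python3 - <<'E'
from h import *
ims=[]
for n in("top","side"):
    ci=camera_info(n);im=read_camera(n);cv2.imwrite(f"pics/{n}0.png",im);ims.append(im)
    print(n,np.round(ci["cam_to_world"],2).tolist(),ci["K"],ci["k1"])
cv2.imwrite("pics/top0b.png",cv2.resize(ims[0],(800,600)))
E
```

```text
pics
top [[-0.28, -0.93, 0.24, 147.61], [-0.96, 0.27, -0.06, 109.38], [-0.01, -0.25, -0.97, 1837.32], [0.0, 0.0, 0.0, 1.0]] [[509.72164749   0.         281.8092836 ]
 [  0.         509.72164749 204.11741223]
 [  0.           0.           1.        ]] -0.07144584578687878
side [[-0.98, -0.14, 0.14, 385.05], [-0.2, 0.62, -0.76, 1152.46], [0.02, -0.77, -0.64, 1008.84], [0.0, 0.0, 0.0, 1.0]] [[512.78111403   0.         273.05820732]
 [  0.         512.78111403 207.98364468]
 [  0.           0.           1.        ]] -0.040318428620211996
```

View pics/top0b.png

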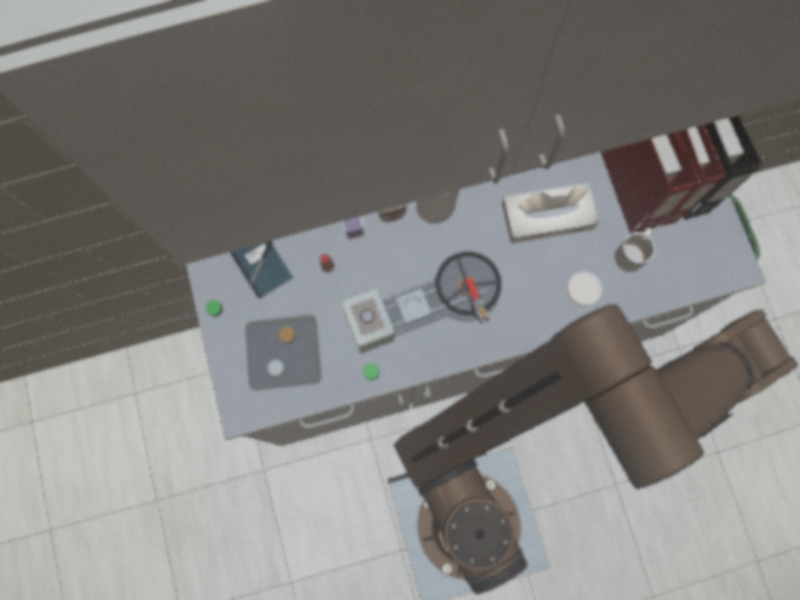

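View pics/side0.png

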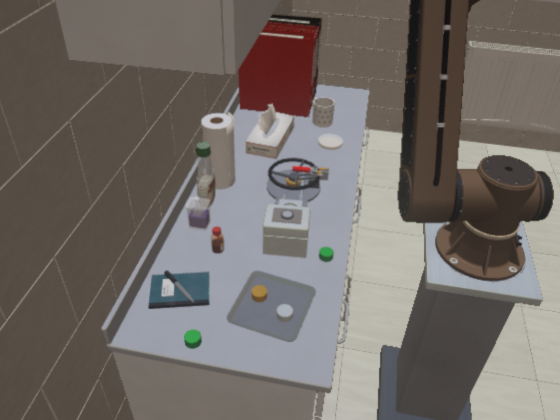

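The top view (800x600) shows the tray at (283,352) with a brass disc at (287,334) and the silvery one at (275,367). Green look-alike discs are at (214,308) and (371,371). The head is at (368,318), the carriage at (414,305), the wheel at (468,283) with the red grip at (472,290), the reagent at (326,261) and the petri dish at (584,288). The yellow disc in the tray is the one that fits. I'll measure next.

```bash
python3 - <<'E'
from h import *
ci=camera_info("top");im=cv2.imread("pics/top0.png");si=camera_info("side")
hsv=cv2.cvtColor(im,cv2.COLOR_BGR2HSV)
for n,(u,v),z in [("brass",(287,334),27),("alu",(275,367),27),("tray",(283,352),12),("wheel",(468,283),64),("lens",(367,316),114),("nest",(414,303),40),("catch",(484,314),81),("reag",(326,260),80),("petri",(584,288),15)]:
    print(n,np.round(px2w(ci,u*.7,v*.7,z),0)[:2])
for n,(u,v),z in [("brass",(260,292),27),("alu",(285,311),27),("lens",(287,214),114),("wheel",(294,173),64),("reag",(217,232),80)]:
    print("side",n,np.round(px2w(si,u,v,z),0)[:2])
print(np.round(camera_info("wrist")["cam_to_world"],3).tolist(),state()["tcp_rot"])
a=cv2.resize(im[200:280,160:250],(450,400),interpolation=2);b=cv2.resize(im[165:245,235:360],(0,0),fx=5,fy=5,interpolation=2)
b=cv2.resize(b,(350,400)) if 0 else b[:, :350+275]
c=np.zeros((400,800,3),np.uint8); a=cv2.resize(im[205:275,165:230],(300,323),interpolation=2); c[:323,:300]=a; b=cv2.resize(im[165:245,235:360],(500,320),interpolation=2); c[:320,300:]=b
cv2.imwrite("pics/crop.png",c)
E
```

```text
brass [574. 304.]
alu [500. 353.]
tray [535. 327.]
wheel [ 566. -171.]
lens [543.  97.]
nest [560. -27.]
catch [ 475. -182.]
reag [719. 158.]
petri [ 482. -464.]
side brass [572. 315.]
side alu [499. 361.]
side lens [544. 103.]
side wheel [ 567. -158.]
side reag [720. 178.]
[[0.305, -0.912, -0.275, 268.711], [-0.952, -0.293, -0.086, -569.408], [-0.002, 0.289, -0.957, 383.225], [0.0, 0.0, 0.0, 1.0]] [-3.14068204e+00 -7.25419569e-05  3.09845837e-01]
```

View pics/crop.png

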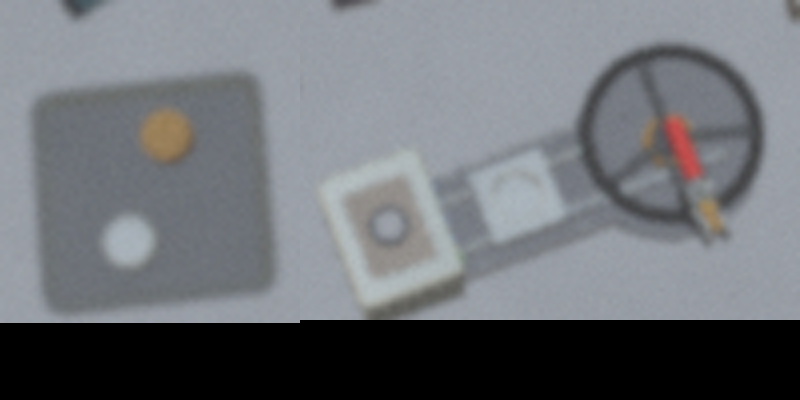

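The crop confirms the yellow-brown disc as brass, at crop (166,135). The silver one is at (129,242), nearer the robot. The two cameras agree: brass is about (573,308), wheel axis about (566,-168), head centre about (543,100). That spacing is 269 mm against the stated 270, and gives a loader yaw of about 0.085. I'll move above the brass.

Emit:
move_arm([
  [[4.1,2.8,0.5],[0,0,8],1],
  [[4.1,2.8,0.5],[0,0,8],1],
  [[4.1,2.8,0.5],[0,0,8],1],
  [[4.1,2.8,0.5],[0,0,8],1],
  [[4.1,2.8,0.5],[0,0,8],1],
  [[4.1,2.8,0.5],[0,0,8],1],
  [[4.1,2.8,0.5],[0,0,8],1],
  [[-0.4,5,0],[0,0,8],1],
  [[-0.4,5,0],[0,0,8],1],
  [[-0.4,5,0],[0,0,8],1],
])

```text
t: 1.1
eef_pos: [465.2, -247.7, 249.1]
tcp_rot: [-3.141, -0.001, 1.712]
ft_force: [0.1, -1.0, 0.9]
opening: 0.999
grip_force: 0.0
```

Emit:
move_arm([
  [[-0.4,5,0],[0,0,5],1],
  [[-0.4,5,0],[0,0,5],1],
  [[-0.4,5,0],[0,0,5],1],
  [[-0.4,5,0],[0,0,5],1],
  [[-0.4,5,0],[0,0,5],1],
  [[1.8,4.4,0],[0,0,5],1],
  [[1.8,4.4,0],[0,0,5],1],
  [[1.8,4.4,0],[0,0,5],1],
  [[1.8,4.4,0],[0,0,5],1],
  [[1.8,4.4,0],[0,0,5],1],
])

```text
t: 2.1
eef_pos: [535.9, 221.5, 249.4]
tcp_rot: [-3.141, -0.0, 2.583]
ft_force: [0.4, -0.2, 0.2]
opening: 0.997
grip_force: 0.0
```

Emit:
move_arm([
  [[1.8,4.4,0],[0,0,0],1],
  [[1.8,4.4,0],[0,0,0],1],
  [[0,0,-5],[0,0,0],1],
  [[0,0,0],[0,0,0],1],
  [[0,0,0],[0,0,0],1],
])

```text
t: 2.6
eef_pos: [571.2, 306.9, 199.5]
tcp_rot: [-3.139, -0.002, 2.579]
ft_force: [-0.2, -0.5, 1.6]
opening: 0.997
grip_force: 0.0
```

```bash
cat >> h.py <<'E'
def look(name):
    ci=camera_info("wrist");im=read_camera("wrist");cv2.imwrite(f"pics/{name}.png",im);np.save(f"pics/{name}.npy",ci,allow_pickle=True)
    return ci,im
def blob(im,lo,hi):
    m=cv2.inRange(cv2.cvtColor(im,cv2.COLOR_BGR2HSV),lo,hi)
    m=cv2.morphologyEx(m,cv2.MORPH_OPEN,np.ones((3,3)));n,l,s,c=cv2.connectedComponentsWithStats(m)
    return sorted([(s[i,4],c[i],s[i,:4]) for i in range(1,n)],key=lambda t:-t[0])[:4]
E
python3 - <<'E'
from h import *
s=state();print(s["t"],s["eef_pos"],s["tcp_rot"],s["joints"])
ci,im=look("w1")
for b in blob(im,(8,90,60),(28,255,255)): print(b, px2w(ci,*b[1],27),px2w(ci,*b[1],15))
E
```

```text
2.6 [571.17495032 306.92944623 199.46077668] [-3.13935877e+00 -1.54427470e-03  2.57852592e+00] [ 3.91296505e-01  5.39841484e-01  1.51300112e+00 -3.54186817e-05
  1.09146557e+00 -6.16418437e-01]
(np.int32(2035), array([423.8958231 , 363.56265356]), array([252, 354, 296,  16], dtype=int32)) [866.41257627 340.63187103  27.        ] [879.18841805 340.24495208  15.        ]
(np.int32(1107), array([282.63595303, 188.7037037 ]), array([265, 170,  36,  38], dtype=int32)) [573.55758259 309.52255856  27.        ] [576.04834212 308.04307898  15.        ]
(np.int32(823), array([458.67436209, 316.09720535]), array([441, 289,  30,  55], dtype=int32)) [824.05574601 406.88973283  27.        ] [835.34401376 408.82979335  15.        ]
(np.int32(822), array([101.55231144, 315.98783455]), array([ 90, 288,  30,  56], dtype=int32)) [590.53156011  36.59206871  27.        ] [593.6184466   25.52725645  15.        ]
```

View pics/w1.png

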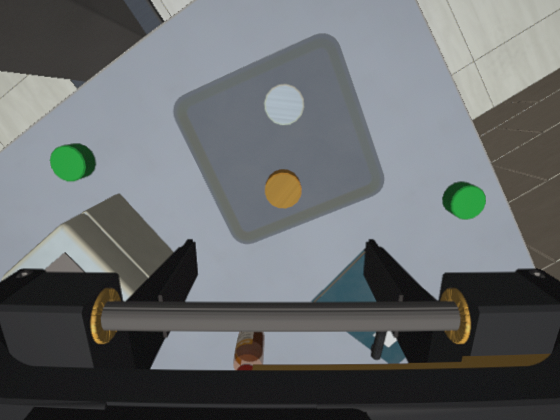

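The wrist picture shows brass at (283,189), which is world (574,309), with the alu disc at (284,104). The fingers straddle perpendicular to that line, so the alu disc is clear. I'll descend to tip height 14 mm and grip.

Emit:
move_arm([
  [[0.3,0.2,-4.5],[0,0,0],1],
  [[0,0,-4.5],[0,0,0],1],
  [[0,0,-4.5],[0,0,0],1],
  [[0,0,-3],[0,0,0],1],
  [[0,0,-2],[0,0,0],1],
  [[0,0,0],[0,0,0],1],
  [[0,0,0],[0,0,0],0.3],
  [[0,0,0],[0,0,0],0.3],
  [[0,0,0],[0,0,0],0.3],
  [[0,0,0],[0,0,0],0.3],
])

```text
t: 3.65
eef_pos: [575.1, 309.6, 15.9]
tcp_rot: [3.14, 0.001, 2.579]
ft_force: [0.1, 0.1, -0.2]
opening: 0.72
grip_force: 0.0
```

Emit:
move_arm([
  [[0,0,0],[0,0,0],0.3],
  [[0,0,0],[0,0,0],0.3],
  [[0,0,0],[0,0,0],0.3],
])

```text
t: 3.95
eef_pos: [574.7, 309.5, 14.7]
tcp_rot: [3.141, 0.0, 2.579]
ft_force: [-0.1, 0.0, 0.7]
opening: 0.47
grip_force: 0.0
```

Emit:
move_arm([
  [[0,0,0],[0,0,0],0.2],
  [[0,0,0],[0,0,0],0.2],
  [[0,0,0],[0,0,0],0.2],
  [[0,0,2],[0,0,0],0.2],
  [[0,0,4],[0,0,0],0.2],
])

```text
t: 4.45
eef_pos: [573.3, 308.8, 72.5]
tcp_rot: [-3.137, -0.003, 2.579]
ft_force: [0.1, 1.2, -0.7]
opening: 0.412
grip_force: 30.0
```

Emit:
move_arm([
  [[0,0,5],[0,0,0],0.2],
  [[0,0,5],[0,0,0],0.2],
  [[0,-3,3],[0,0,-5],0.2],
  [[-0.3,-4.5,0],[0,0,-8],0.2],
  [[-0.3,-4.5,0],[0,0,-8],0.2],
  [[-0.3,-4.5,0],[0,0,-8],0.2],
  [[-0.3,-4.5,0],[0,0,-8],0.2],
  [[-0.3,-4.5,0],[0,0,-8],0.2],
  [[-0.3,-4.5,0],[0,0,-8],0.2],
  [[-0.3,-3,0],[0,0,0],0.2],
])

```text
t: 5.45
eef_pos: [553.3, -23.1, 204.6]
tcp_rot: [3.141, 0.0, 1.648]
ft_force: [0.3, -0.1, -0.8]
opening: 0.413
grip_force: 30.0
```

Emit:
move_arm([
  [[0,0,0],[0,0,0],0.2],
  [[0,0,0],[0,0,0],0.2],
])

```text
t: 5.65
eef_pos: [553.6, -20.9, 204.6]
tcp_rot: [-3.142, -0.0, 1.652]
ft_force: [0.4, 0.1, -0.4]
opening: 0.415
grip_force: 30.0
```

```bash
python3 - <<'E'
from h import *
s=state();print(s["t"],s["eef_pos"],s["tcp_rot"],s["joints"],s["opening"])
ci,im=look("w2")
print(np.round(np.array(ci["cam_to_world"])[:3,3]), w2px(ci,[553,-18,40]))
E
```

```text
5.65 [553.58667982 -20.92474051 204.56679673] [-3.14155936e+00 -2.06684858e-04  1.65231861e+00] [-1.57115166e-01  4.01300243e-01  1.74687165e+00  2.30275118e-04
  9.93501980e-01 -2.38763139e-01] 0.4150368312708279
[547.  61. 374.] [279.59432236 187.61579362]
```

View pics/w2.png

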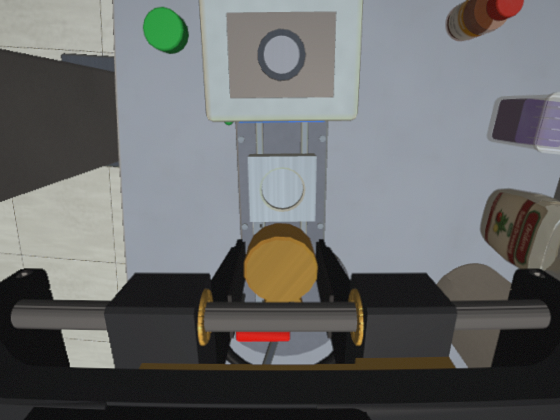

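The nest circle is at about (282,189) in the carriage block (248–316, 154–222). The held disc is at (281,262). I'll measure both.

```bash
python3 - <<'E'
from h import *
im=cv2.imread("pics/w2.png");ci=np.load("pics/w2.npy",allow_pickle=True).item()
g=cv2.cvtColor(im,cv2.COLOR_BGR2GRAY)
m=np.zeros_like(g);m[145:232,240:325]=(g[145:232,240:325]>165)*255
m=cv2.morphologyEx(m,cv2.MORPH_CLOSE,np.ones((7,7)));m=cv2.morphologyEx(m,cv2.MORPH_OPEN,np.ones((15,15)))
c=max(cv2.findContours(m,0,1)[0],key=cv2.contourArea);box=cv2.boxPoints(cv2.minAreaRect(c))
W=np.array([px2w(ci,*p,40)[:2] for p in box]);print(box,W,W.mean(0),np.linalg.norm(np.diff(W,axis=0),axis=1))
h=cv2.HoughCircles(cv2.GaussianBlur(g[145:232,240:325],(3,3),0),cv2.HOUGH_GRADIENT,1,10,param1=80,param2=12,minRadius=17,maxRadius=26)
if h is not None:
  for x,y,r in h[0][:4]: print(x+240,y+145,r,px2w(ci,x+240,y+145,39))
o=cv2.resize(im[140:310,200:360],None,fx=3.4,fy=3.4,interpolation=2);cv2.imwrite("pics/w2c.png",o)
b=blob(im,(8,90,60),(28,255,255))
for t in b:print(t)
# expected held disc bottom outline if centred at TCP
p=state()["eef_pos"]
for z in(-11,13):print("disc exp",w2px(ci,p+[0,0,z]),[w2px(ci,p+[20*np.cos(a),20*np.sin(a),z]).round(1).tolist() for a in np.arange(0,6.2,1.57)+.081])
E
```

```text
[[249. 157.]
 [314. 157.]
 [314. 221.]
 [249. 221.]] [[519.55097303  11.21653819]
 [585.14641549  16.57537207]
 [592.70597575 -51.58373796]
 [523.29940722 -57.25097981]] [555.17569287 -20.26070188] [65.81397399 68.57704595 69.63755729]
281.5 188.5 21.6 [555.07487053 -19.0199939   39.        ]
(np.int32(4661), array([280.26560824, 263.88822141]), array([244, 224,  74,  79], dtype=int32))
(np.int32(2308), array([321.65814558, 364.75563258]), array([140, 357, 314,  13], dtype=int32))
(np.int32(490), array([202.89591837, 317.56122449]), array([197, 289,  16,  57], dtype=int32))
(np.int32(479), array([480.65135699,  16.22546973]), array([470,   0,  23,  33], dtype=int32))
disc exp [279.94469452 251.25023863] [[313.5, 251.2], [280.0, 219.5], [246.4, 251.2], [279.9, 281.1]]
disc exp [279.90780506 270.27207701] [[317.9, 270.3], [279.9, 234.8], [241.9, 270.2], [279.8, 303.3]]
```

View pics/w2c.png

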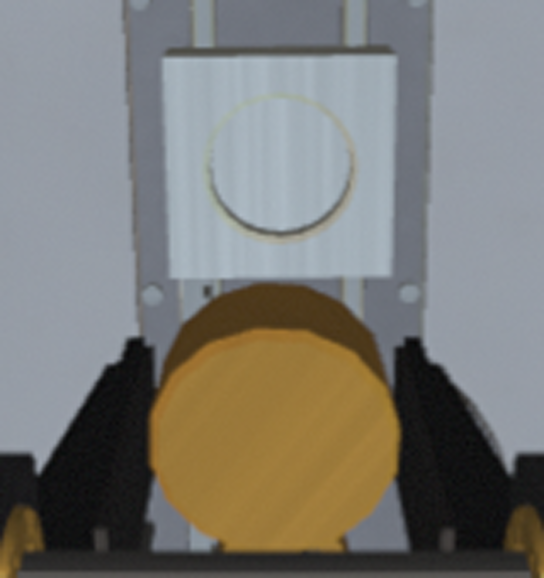

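Nest centre is about (555.4,-19.2), and the disc sits centred on the TCP to about 0.4 mm. I'll correct by about (+1.6,+1.7) and come down to just above the block.

Emit:
move_arm([
  [[0.15,0.15,-3],[0,0,0],0.2],
  [[0,0,-4],[0,0,0],0.2],
  [[0,0,-4],[0,0,0],0.2],
  [[0,0,-2.5],[0,0,0],0.2],
  [[0,0,-1.2],[0,0,0],0.2],
  [[0,0,0],[0,0,0],0.2],
  [[0,0,0],[0,0,0],0.2],
  [[0,0,0],[0,0,0],0.2],
])

```text
t: 6.5
eef_pos: [555.9, -18.9, 59.1]
tcp_rot: [3.139, 0.001, 1.654]
ft_force: [-1.0, -0.1, -1.7]
opening: 0.413
grip_force: 30.0
```

```bash
python3 - <<'E'
from h import *
s=state();print(s["t"],s["eef_pos"],s["tcp_rot"],s["ft_force"])
ci,im=look("w3")
print(w2px(ci,[555.4,-19.2,40]),w2px(ci,s["eef_pos"]+[0,0,13]))
cv2.imwrite("pics/w3c.png",cv2.resize(im[140:320,190:370],(720,600),interpolation=2)[:, :])
E
```

```text
6.5 [555.92472297 -18.85291183  59.07178888] [3.13924102e+00 5.32822058e-04 1.65414144e+00] [-1.01587953 -0.13664527 -1.74352613]
[278.79353647 247.35477735] [279.73172781 271.57649353]
```

View pics/w3c.png

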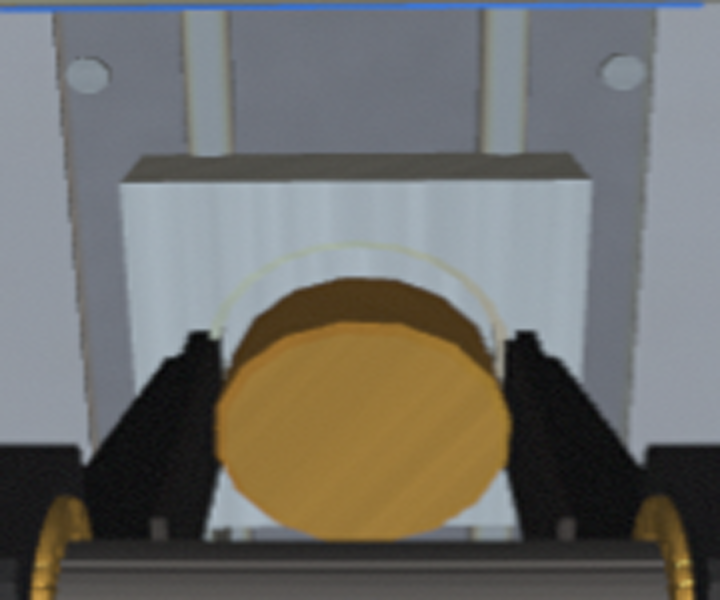

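The arc of the nest is centred at crop x≈359 and the disc at about 365, so the disc is about 0.7 mm too far in +x. I'll check y numerically.

```bash
python3 - <<'E'
from h import *
ci=np.load("pics/w3.npy",allow_pickle=True).item()
for r,z in((24,40),):print(w2px(ci,[555.4-.0815*r,-19.2+r,z]))
print(w2px(ci,[555.4-.0815*35,-19.2+35,40]))
print([px2w(ci,190+359/4,140+243/3.333,40),px2w(ci,190+357/4,140+181/3.333,40)])
E
```

```text
[278.82052829 210.24987014]
[278.83408925 192.34475806]
[array([554.13587252,   3.18268304,  40.        ]), array([552.88939665,  14.6329152 ,  40.        ])]
```

Emit:
move_arm([
  [[-0.05,-0.15,0],[0,0,0],0.2],
  [[0,0,-0.4],[0,0,0],0.2],
  [[0,0,-0.4],[0,0,0],0.2],
  [[0,0,-0.4],[0,0,0],0.2],
  [[0,0,0],[0,0,0],0.2],
  [[0,0,0],[0,0,0],0.2],
])

```text
t: 7.15
eef_pos: [554.6, -20.5, 45.4]
tcp_rot: [-3.141, -0.0, 1.654]
ft_force: [-0.3, 0.1, -0.9]
opening: 0.414
grip_force: 30.0
```

Emit:
move_arm([
  [[0,0,-0.2],[0,0,0],0.2],
  [[0,0,0],[0,0,0],0.2],
  [[0,0,0],[0,0,0],0.2],
])

```text
t: 7.45
eef_pos: [554.8, -20.6, 43.8]
tcp_rot: [3.141, 0.0, 1.654]
ft_force: [-0.2, 0.1, 0.5]
opening: 0.413
grip_force: 30.0
```

Emit:
move_arm([
  [[0,0,0],[0,0,0],0.6],
  [[0,0,0],[0,0,0],0.6],
  [[0,0,0],[0,0,0],0.6],
  [[0,0,2],[0,0,0],0.6],
  [[0,0,4],[0,0,0],0.6],
  [[0,0,5],[0,0,0],0.6],
  [[0,-2,5],[0,0,0],0.6],
  [[0,0,0],[0,0,0],0.6],
  [[0,0,0],[0,0,0],0.6],
])

```text
t: 8.35
eef_pos: [554.7, -39.4, 200.8]
tcp_rot: [3.14, 0.0, 1.653]
ft_force: [-0.2, -0.1, -0.1]
opening: 0.601
grip_force: 0.0
```

```bash
python3 - <<'E'
from h import *
s=state();print(s["t"],s["eef_pos"],s["tcp_rot"],s["ft_force"],s["opening"])
ci,im=look("w4")
for b in blob(im,(8,90,60),(28,255,255)): print(b,px2w(ci,*b[1],56))
p=[555.2,-20.5]
for z in(56,):
  print([w2px(ci,[p[0]+18.5*np.cos(a),p[1]+18.5*np.sin(a),z]).round(1).tolist() for a in np.arange(0,6.2,1.57)+.081])
cv2.imwrite("pics/w4c.png",cv2.resize(im[80:320,170:390],(720,580)))
E
```

```text
8.35 [554.70247631 -39.35675486 200.75177159] [3.13971167e+00 4.95718639e-04 1.65303316e+00] [-0.24839339 -0.1372503  -0.06446984] 0.6010789534931117
(np.int32(2304), array([357.33333333, 364.51388889]), array([176, 356, 313,  14], dtype=int32)) [ 662.8418548  -237.47843594   56.        ]
(np.int32(1298), array([281.55469954, 175.35362096]), array([262, 155,  40,  41], dtype=int32)) [554.93127131 -19.50900681  56.        ]
(np.int32(614), array([170.40065147, 316.94625407]), array([163, 289,  20,  57], dtype=int32)) [ 444.57165355 -189.32242659   56.        ]
(np.int32(590), array([390.22881356, 317.23728814]), array([379, 289,  20,  57], dtype=int32)) [ 689.50304234 -169.84658806   56.        ]
[[300.9, 176.4], [281.8, 157.3], [262.6, 176.3], [281.7, 194.9]]
```

View pics/w4c.png

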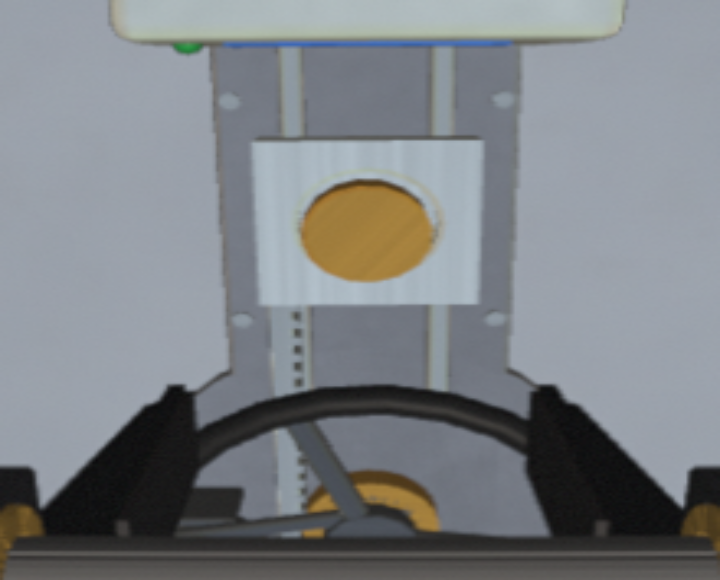

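The disc is seated flat in the nest, with its measured centre at (555,-19.7). That puts the wheel axis at about (567,-169.5) and the folded grip point at (557.4,-170.3). I'll go above it and turn by -90°.

Emit:
move_arm([
  [[0,-1.3,0],[0,0,-8.2],0.6],
  [[0,-1.3,0],[0,0,-8.2],0.6],
  [[0,-1.3,0],[0,0,-8.2],0.6],
  [[0,-1.3,0],[0,0,-8.2],0.6],
  [[0,-1.3,0],[0,0,-8.2],0.6],
  [[0,-1.3,0],[0,0,-8.2],0.6],
  [[0,-1.3,0],[0,0,-8.2],0.6],
  [[0.1,-1.3,0],[0,0,-8.2],0.6],
  [[0.1,-1.3,0],[0,0,-8.2],0.6],
  [[0.1,-1.3,0],[0,0,-8.2],0.5],
])

```text
t: 9.4
eef_pos: [557.1, -169.0, 198.0]
tcp_rot: [-3.14, 0.003, 0.217]
ft_force: [-0.0, -0.1, -0.3]
opening: 0.558
grip_force: 0.0
```

Emit:
move_arm([
  [[0,0,0],[0,0,-8],0.45],
  [[0,0,0],[0,0,0],0.45],
  [[0,0,0],[0,0,0],0.45],
])

```text
t: 9.7
eef_pos: [557.3, -168.6, 198.8]
tcp_rot: [-3.141, 0.002, 0.087]
ft_force: [-0.1, 0.9, 0.2]
opening: 0.453
grip_force: 0.0
```

```bash
python3 - <<'E'
from h import *
s=state();print(s["t"],s["eef_pos"],s["tcp_rot"],s["joints"],s["opening"])
ci,im=look("w5")
m1=blob(im,(0,150,80),(6,255,255))+blob(im,(174,150,80),(180,255,255))
for b in m1: print(b,px2w(ci,*b[1],75))
for r in(-10+0,):print(w2px(ci,[557.4,-170.3,75]),w2px(ci,[502.6+14*.9967,-174.8+14*.08,75]),w2px(ci,[502.6+72*.9967,-174.8+72*.08,75]))
E
```

```text
9.7 [ 557.31871135 -168.6207739   198.7680302 ] [-3.14054546e+00  2.03665393e-03  8.73242867e-02] [-4.07201043e-01  4.47643910e-01  1.68381259e+00 -5.29279366e-05
  1.01242582e+00  1.07630016e+00] 0.4528540403710641
(np.int32(1093), array([283.73833486, 209.28270814]), array([275, 179,  19,  62], dtype=int32)) [ 548.21662102 -171.3461695    75.        ]
[283.50754223 199.72181538] [283.17931819 240.87598602] [283.80778499 181.67979682]
```

View pics/w5.png

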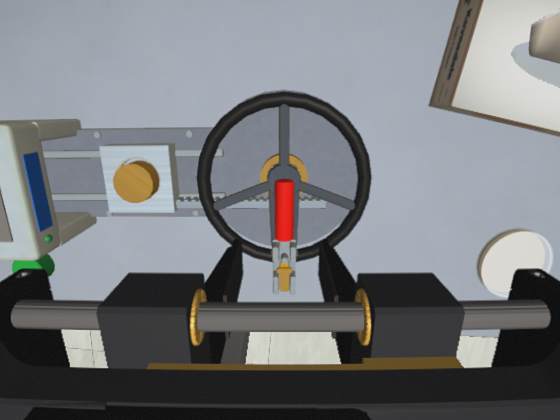

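The picture matches the prediction: red grip at (283.7, 179–241) against a predicted (283.5, 182–241). I'll descend to tip height 56 and pinch.

Emit:
move_arm([
  [[0,-0.2,-4.5],[0,0,0],0.45],
  [[0,0,-4.5],[0,0,0],0.45],
  [[0,0,-3.5],[0,0,0],0.45],
  [[0,0,-1.7],[0,0,0],0.45],
  [[0,0,0],[0,0,0],0.45],
  [[0,0,0],[0,0,0],0],
  [[0,0,0],[0,0,0],0],
  [[0,0,0],[0,0,0],0],
  [[0,0,0],[0,0,0],0],
  [[0,0,0],[0,0,0],0],
])

```text
t: 10.75
eef_pos: [558.1, -171.5, 58.9]
tcp_rot: [3.14, -0.002, 0.083]
ft_force: [1.3, -2.0, 1.7]
opening: 0.181
grip_force: 30.0
```

Emit:
move_arm([
  [[0,0,0],[0,0,0],0],
  [[0,0,0],[0,0,0],0],
  [[0,0,0],[0,0,0],0],
])

```text
t: 11.05
eef_pos: [558.1, -171.4, 58.4]
tcp_rot: [3.141, -0.001, 0.083]
ft_force: [1.5, -3.7, 3.6]
opening: 0.18
grip_force: 30.0
```

Emit:
move_arm([
  [[-0.07,-0.01,0.89],[0,0,0],0],
  [[-0.21,-0.02,0.86],[0,0,0],0],
  [[-0.35,-0.03,0.82],[0,0,0],0],
  [[-0.48,-0.04,0.75],[0,0,0],0],
  [[-0.59,-0.05,0.66],[0,0,0],0],
])

```text
t: 11.55
eef_pos: [540.3, -172.6, 98.3]
tcp_rot: [3.142, -0.0, 0.083]
ft_force: [1.7, -3.2, -9.1]
opening: 0.178
grip_force: 30.0
```

Emit:
move_arm([
  [[-0.69,-0.06,0.56],[0,0,0],0],
  [[-0.77,-0.06,0.44],[0,0,0],0],
  [[-0.83,-0.07,0.31],[0,0,0],0],
  [[-0.87,-0.07,0.17],[0,0,0],0],
  [[-0.89,-0.07,0.03],[0,0,0],0],
  [[0,0,0],[0,0,0],0],
])

```text
t: 12.15
eef_pos: [499.2, -175.6, 114.1]
tcp_rot: [-3.142, -0.0, 0.083]
ft_force: [-0.6, -0.4, -0.4]
opening: 0.061
grip_force: 0.0
```

The grip slipped, so I'll look.

```bash
python3 - <<'E'
from h import *
s=state();print(s["t"],s["eef_pos"],s["opening"])
ci,im=look("w6");sd=read_camera("side");si=camera_info("side")
for b in blob(im,(0,150,80),(6,255,255)): print(b)
for b in blob(sd,(0,150,80),(6,255,255)): print("s",b)
print(w2px(si,[502.6,-174.8,89]),w2px(si,[502.6,-174.8,147]),w2px(si,[557,-170,75]),w2px(ci,[502.6,-174.8,147]))
a=cv2.resize(im[100:420,150:430],(400,457));b=cv2.resize(sd[120:220,250:340],(400,444),interpolation=2)
c=np.zeros((457,800,3),np.uint8);c[:,:400]=a;c[:444,400:]=b;cv2.imwrite("pics/c6.png",c)
E
```

```text
12.15 [ 499.22859301 -175.60489353  114.10449901] 0.06051569636433546
(np.int32(1058), array([281.31758034, 218.81852552]), array([264, 201,  36,  37], dtype=int32))
s (np.int32(5084), array([276.87824548,  69.19512195]), array([239,  23,  78,  92], dtype=int32))
s (np.int32(34), array([306.64705882, 163.44117647]), array([303, 161,   8,   6], dtype=int32))
s (np.int32(28), array([216.32142857, 230.        ]), array([214, 228,   6,   5], dtype=int32))
s (np.int32(15), array([299.4, 158.6]), array([298, 157,   4,   4], dtype=int32))
[315.54914476 166.17050745] [316.8631884  150.61359376] [297.98506772 168.44846111] [281.25037128 283.68994315]
```

View pics/c6.png

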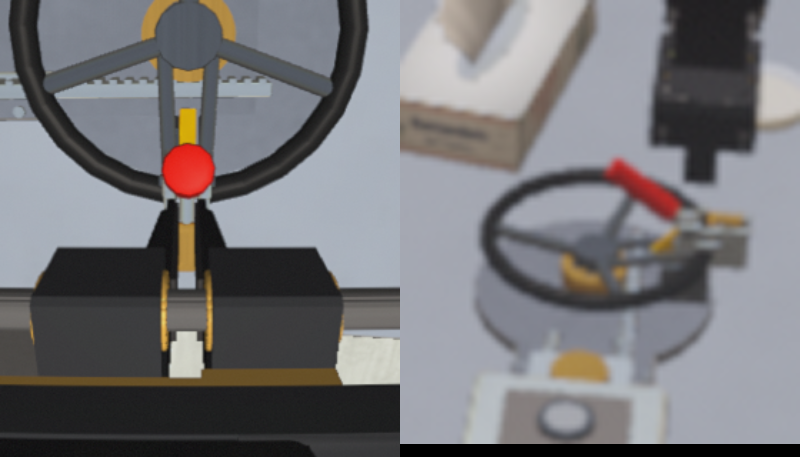

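The crank has dropped back to about 0.8 rad, with the grip's end at (281,219) in the wrist view. The fingers are empty and outside it. I'll shut the fingers, go over to its inner side, and push it outward to the stop from there.

Emit:
move_arm([
  [[0,0,4.5],[0,0,0],0],
  [[4.5,0.4,0],[0,0,0],0],
  [[4.5,0.4,0],[0,0,0],0],
  [[0.8,0,0],[0,0,0],0],
  [[0,0,0],[0,0,0],0],
  [[0,0,0],[0,0,0],0],
])

```text
t: 12.85
eef_pos: [597.0, -167.6, 157.4]
tcp_rot: [-3.141, 0.002, 0.083]
ft_force: [0.5, 0.0, -0.4]
opening: 0.002
grip_force: 0.0
```

```bash
python3 - <<'E'
from h import *
s=state();print(s["t"],s["eef_pos"],s["opening"])
sd=read_camera("side");si=camera_info("side")
for b in blob(sd,(0,150,80),(6,255,255))[1:]: print("s",b)
d=np.array([.9967,.0815,0])
for th in(0,.4,.7,.8,.9):print(th,*[w2px(si,np.array([502.6,-174.8,75])+r*(d*np.cos(th)+np.array([0,0,np.sin(th)]))).round(1) for r in(14,43,72)])
cv2.imwrite("pics/s7.png",sd)
E
```

```text
12.85 [ 596.96602388 -167.56891309  157.38884141] 0.001909493662766461
s (np.int32(414), array([286.10869565,  28.39371981]), array([264,  23,  45,  12], dtype=int32))
s (np.int32(295), array([305.88813559,  93.84067797]), array([301,  74,  11,  41], dtype=int32))
s (np.int32(52), array([301.32692308, 168.5       ]), array([294, 167,  16,   4], dtype=int32))
0 [310.8 169.5] [301.7 168.7] [292.5 167.9]
0.4 [311.3 168.1] [303.  164.4] [294.7 160.7]
0.7 [312.  167.2] [305.3 161.7] [298.6 156.1]
0.8 [312.4 166.9] [306.3 160.9] [300.2 154.8]
0.9 [312.7 166.7] [307.4 160.3] [302.  153.7]
```

The crank folded back fully: its side-view centroid (301,168.5) matches 0 rad. Twisting the pads on the grip probably used up the friction. This time I'll pinch with the tool pre-tilted by -30° and turn it with the crank once the catch loads it. Working out the rows.

```bash
cat > arc.py <<'E'
import numpy as np
d=np.array([.9967,.0815,0]);ly=np.array([-.0815,.9967,0]);zz=np.array([0,0,1.]);P=np.array([502.6,-174.8,75])
def tcp(th,ph,k=16):
    th,ph=np.radians([th,ph]);return P+55*(np.cos(th)*d+np.sin(th)*zz)+k*(np.sin(ph)*d-np.cos(ph)*zz)
E
python3 - <<'E'
from h import *
from arc import *
si=camera_info("side")
print("towel",px2w(si,222,185,0),"bottle",px2w(si,205,203,0), "tissue",px2w(si,250,150,0))
print("start",tcp(0,-30))
ths=[0,7,14,21,28]+[28+6.5*i for i in range(1,11)]+[97]
pv=None
for t in ths:
    ph=-30+max(0,min(t,93)-28);p=tcp(t,ph)
    if pv is not None: print(t,ph,((p-pv[0])/10).round(2).tolist(),(-(ph-pv[1])*ly).round(2).tolist())
    pv=(p,ph)
E
```

```text
towel [ 797.64111478 -128.30257542    0.        ] bottle [ 8.23705371e+02 -2.67390418e+01  1.13686838e-13] tissue [ 757.20546208 -351.00379877    0.        ]
start [ 549.4449     -170.9695       61.14359354]
7 -30 [-0.04, -0.0, 0.67] [-0.0, 0.0, 0.0]
14 -30 [-0.12, -0.01, 0.66] [-0.0, 0.0, 0.0]
21 -30 [-0.2, -0.02, 0.64] [-0.0, 0.0, 0.0]
28 -30 [-0.28, -0.02, 0.61] [-0.0, 0.0, 0.0]
34.5 -23.5 [-0.16, -0.01, 0.45] [0.53, -6.48, -0.0]
41.0 -17.0 [-0.21, -0.02, 0.43] [0.53, -6.48, -0.0]
47.5 -10.5 [-0.26, -0.02, 0.4] [0.53, -6.48, -0.0]
54.0 -4.0 [-0.3, -0.02, 0.37] [0.53, -6.48, -0.0]
60.5 2.5 [-0.34, -0.03, 0.33] [0.53, -6.48, -0.0]
67.0 9.0 [-0.38, -0.03, 0.29] [0.53, -6.48, -0.0]
73.5 15.5 [-0.41, -0.03, 0.25] [0.53, -6.48, -0.0]
80.0 22.0 [-0.43, -0.04, 0.2] [0.53, -6.48, -0.0]
86.5 28.5 [-0.45, -0.04, 0.15] [0.53, -6.48, -0.0]
93.0 35.0 [-0.47, -0.04, 0.1] [0.53, -6.48, -0.0]
97 35 [-0.38, -0.03, -0.03] [0.0, -0.0, -0.0]
```

The towel roll stands near x≈740, so I'll limit the pre-tilt to -15° and end at about +38°.

```bash
python3 - <<'E'
from arc import *
print("start",tcp(0,-15))
ths=[0,8,16,24,32,40]+[40+5.3*i for i in range(1,11)]+[97]
pv=None
for t in ths:
    ph=-15+max(0,min(t,93)-40);p=tcp(t,ph)
    if pv is not None: print(round(t,1),p.round(1),((p-pv[0])/10).round(2).tolist(),(-(ph-pv[1])*ly).round(2).tolist())
    pv=(p,ph)
E
```

```text
start [ 553.29106092 -170.65500003   59.54518678]
8 [ 552.8 -170.7   67.2] [-0.05, -0.0, 0.77] [-0.0, 0.0, 0.0]
16 [ 551.2 -170.8   74.7] [-0.16, -0.01, 0.75] [-0.0, 0.0, 0.0]
24 [ 548.6 -171.    81.9] [-0.26, -0.02, 0.72] [-0.0, 0.0, 0.0]
32 [ 545.  -171.3   88.7] [-0.36, -0.03, 0.68] [-0.0, 0.0, 0.0]
40 [ 540.5 -171.7   94.9] [-0.45, -0.04, 0.62] [-0.0, 0.0, 0.0]
45.3 [ 538.5 -171.9   98.3] [-0.2, -0.02, 0.34] [0.43, -5.28, -0.0]
50.6 [ 536.2 -172.1  101.5] [-0.23, -0.02, 0.32] [0.43, -5.28, -0.0]
55.9 [ 533.6 -172.3  104.5] [-0.26, -0.02, 0.3] [0.43, -5.28, -0.0]
61.2 [ 530.7 -172.5  107.3] [-0.29, -0.02, 0.27] [0.43, -5.28, -0.0]
66.5 [ 527.6 -172.8  109.8] [-0.31, -0.03, 0.25] [0.43, -5.28, -0.0]
71.8 [ 524.3 -173.   111.9] [-0.33, -0.03, 0.22] [0.43, -5.28, -0.0]
77.1 [ 520.8 -173.3  113.8] [-0.35, -0.03, 0.19] [0.43, -5.28, -0.0]
82.4 [ 517.2 -173.6  115.3] [-0.36, -0.03, 0.15] [0.43, -5.28, -0.0]
87.7 [ 513.4 -173.9  116.5] [-0.38, -0.03, 0.12] [0.43, -5.28, -0.0]
93.0 [ 509.5 -174.2  117.3] [-0.39, -0.03, 0.08] [0.43, -5.28, -0.0]
97 [ 505.7 -174.5  117. ] [-0.38, -0.03, -0.03] [0.0, -0.0, -0.0]
```

Emit:
move_arm([
  [[-2.2,-0.15,0],[-0.6,7.5,0],0.45],
  [[-2.2,-0.15,0],[-0.6,7.5,0],0.45],
  [[0,0,-4],[0,0,0],0.45],
  [[0,0,-3],[0,0,0],0.45],
  [[0,0,0],[0,0,0],0.45],
  [[0,0,0],[0,0,0],0.45],
])

```text
t: 13.5
eef_pos: [553.7, -171.1, 88.8]
tcp_rot: [-3.141, 0.263, 0.083]
ft_force: [-0.1, -0.1, -0.2]
opening: 0.43
grip_force: 0.0
```

Emit:
move_arm([
  [[0,0,-2],[0,0,0],0.43],
  [[0,0,-0.9],[0,0,0],0.43],
  [[0,0,0],[0,0,0],0.43],
  [[0,0,0],[0,0,0],0],
  [[0,0,0],[0,0,0],0],
  [[0,0,0],[0,0,0],0],
  [[0,0,0],[0,0,0],0],
  [[0,0,0],[0,0,0],0],
  [[0,0,0],[0,0,0],0],
])

```text
t: 14.4
eef_pos: [554.5, -171.3, 59.3]
tcp_rot: [3.142, 0.262, 0.083]
ft_force: [1.9, -4.0, 1.9]
opening: 0.181
grip_force: 30.0
```

Emit:
move_arm([
  [[-0.05,0,0.77],[0,0,0],0],
  [[-0.16,-0.01,0.75],[0,0,0],0],
  [[-0.26,-0.02,0.72],[0,0,0],0],
  [[-0.36,-0.03,0.68],[0,0,0],0],
  [[-0.45,-0.04,0.62],[0,0,0],0],
  [[-0.2,-0.02,0.34],[0.43,-5.28,0],0],
])

```text
t: 15.0
eef_pos: [539.6, -172.3, 97.0]
tcp_rot: [-3.141, 0.171, 0.084]
ft_force: [-1.1, -4.6, -2.5]
opening: 0.183
grip_force: 30.0
```

Emit:
move_arm([
  [[-0.23,-0.02,0.32],[0.43,-5.28,0],0],
  [[-0.26,-0.02,0.3],[0.43,-5.28,0],0],
  [[-0.29,-0.02,0.27],[0.43,-5.28,0],0],
  [[-0.31,-0.03,0.25],[0.43,-5.28,0],0],
  [[0,0,0],[0,0,0],0],
])

```text
t: 15.5
eef_pos: [527.4, -173.2, 109.4]
tcp_rot: [-3.141, -0.201, 0.081]
ft_force: [2.4, -1.6, -8.0]
opening: 0.183
grip_force: 30.0
```

Emit:
move_arm([
  [[-0.33,-0.03,0.22],[0.43,-5.28,0],0],
  [[-0.35,-0.03,0.19],[0.43,-5.28,0],0],
  [[-0.36,-0.03,0.15],[0.43,-5.28,0],0],
  [[-0.38,-0.03,0.12],[0.43,-5.28,0],0],
  [[0,0,0],[0,0,0],0],
])

```text
t: 16.0
eef_pos: [520.6, -170.5, 114.1]
tcp_rot: [-3.125, -0.47, 0.085]
ft_force: [-2.9, -9.0, 2.1]
opening: 0.181
grip_force: 29.9
```

```bash
python3 - <<'E'
from h import *
s=state();print(s)
ci,im=look("w8")
cv2.imwrite("pics/w8c.png",im)
E
```

```text
{'t': 16.0, 'joints': array([-0.58648948,  0.4426816 ,  2.13574004,  1.01103499,  0.35534724,
       -0.03047821]), 'qvel': array([ 0.01953926,  0.00053327, -0.03956588, -0.21479405,  0.04331299,
        0.25972052]), 'tau': array([  5.76395988, -46.12346649, -11.14791065,   3.8924396 ,
         2.7832485 ,  -3.53792645]), 'eef_pos': array([ 520.55130792, -170.54297802,  114.06631634]), 'tcp_rot': array([-3.12519194, -0.47018122,  0.08543877]), 'ft_force': array([-2.86596539, -8.95563438,  2.1423261 ]), 'moment': array([-1.00358344,  0.62244731, -0.68573813]), 'grip_force': 29.92999702692032, 'opening': 0.18089713072399777}
```

View pics/w8c.png

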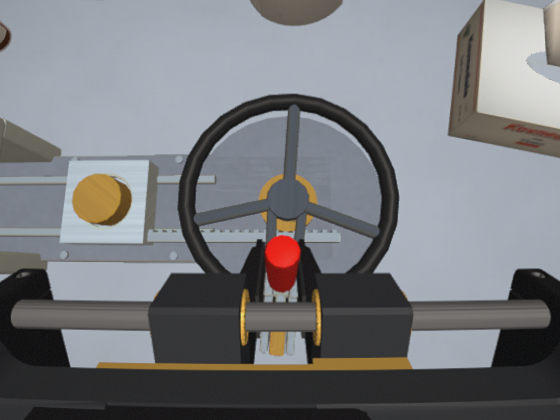

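The grip is still held, at θ≈79°. The wrist is near its singularity (j5=0.36), so I'll finish by translation only.

Emit:
move_arm([
  [[-0.3,-0.1,0.06],[0,0,0],0],
  [[-0.3,-0.1,0.05],[0,0,0],0],
  [[-0.3,-0.1,0.03],[0,0,0],0],
  [[-0.3,-0.05,0],[0,0,0],0],
  [[0,0,0],[0,0,0],0],
])

```text
t: 16.55
eef_pos: [508.1, -172.0, 115.4]
tcp_rot: [-3.122, -0.468, 0.086]
ft_force: [3.3, 1.9, -2.1]
opening: 0.182
grip_force: 30.0
```

Emit:
move_arm([
  [[-0.2,-0.05,0],[0,0,0],0],
  [[-0.2,-0.05,0],[0,0,0],0],
  [[-0.2,0,0],[0,0,0],0],
  [[0,0,0],[0,0,0],0],
  [[0,0,0],[0,0,0],0],
])

```text
t: 17.05
eef_pos: [502.2, -173.3, 115.3]
tcp_rot: [-3.123, -0.468, 0.086]
ft_force: [4.1, 1.4, -3.4]
opening: 0.18
grip_force: 30.0
```

```bash
python3 - <<'E'
from h import *
from arc import *
ci,im=look("w9");s=state()
for b in blob(im,(0,150,80),(6,255,255)): print(b)
for th in(70,80,85,90,93):
    t=np.radians(th);e=P+72*(np.cos(t)*d+np.sin(t)*zz);print(th,w2px(ci,e),w2px(ci,P+40*(np.cos(t)*d+np.sin(t)*zz)))
E
```

```text
(np.int32(1017), array([278.76007866, 253.17600787]), array([261, 236,  37,  35], dtype=int32))
70 [285.00216794 206.60789095] [284.99061526 234.28817024]
80 [284.71769436 230.41239871] [284.85681694 245.81547717]
85 [284.57186843 243.37907155] [284.78973158 251.9061571 ]
90 [284.42697512 256.78005177] [284.72361652 258.11982438]
93 [284.34160012 264.93070975] [284.68476125 261.8753069 ]
```

Emit:
move_arm([
  [[-0.2,0,0],[0,0,0],0],
  [[-0.2,0,0],[0,0,0],0],
  [[0,0,0],[0,0,0],0],
])

```text
t: 17.4
eef_pos: [498.3, -173.5, 115.2]
tcp_rot: [-3.123, -0.468, 0.086]
ft_force: [7.3, 1.5, -6.8]
opening: 0.177
grip_force: 29.9
```

```bash
python3 - <<'E'
from h import *
from arc import *
ci,im=look("w10");s=state()
for b in blob(im,(0,150,80),(6,255,255)): print(b)
for th in(80,85,90,93):
    t=np.radians(th);e=P+72*(np.cos(t)*d+np.sin(t)*zz);print(th,w2px(ci,e))
E
```

```text
(np.int32(1011), array([278.75469832, 253.00395648]), array([261, 236,  37,  35], dtype=int32))
80 [285.15772354 222.16827985]
85 [285.02143316 234.99340825]
90 [284.88446609 248.2806447 ]
93 [284.80298888 256.37791078]
```

The grip is still moving with the fingers, now at θ≈91.8° with the force rising. I'll push a bit more into the stop.

Emit:
move_arm([
  [[-0.2,0,0],[0,0,0],0],
  [[-0.2,0,0],[0,0,0],0],
  [[0,0,0],[0,0,0],0],
])

```text
t: 17.75
eef_pos: [494.9, -173.7, 115.2]
tcp_rot: [-3.123, -0.469, 0.086]
ft_force: [15.4, 1.6, -13.2]
opening: 0.178
grip_force: 29.8
```

```bash
python3 - <<'E'
from h import *
from arc import *
ci,im=look("w11");s=state()
for b in blob(im,(0,150,80),(6,255,255)): print(b)
for th in(85,90,93):
    t=np.radians(th);e=P+72*(np.cos(t)*d+np.sin(t)*zz);print(th,w2px(ci,e))
E
```

```text
(np.int32(998), array([278.91082164, 250.01503006]), array([261, 233,  37,  35], dtype=int32))
85 [285.32370859 227.91121146]
90 [285.1906907  241.09403108]
93 [285.11108259 249.14159332]
```

θ≈93° with 15 N on the stop. I'll ease off, open, and check that it stays.

Emit:
move_arm([
  [[0.3,0,0],[0,0,0],0],
  [[0.3,0,0],[0,0,0],0],
  [[0,0,0],[0,0,0],0.45],
  [[0,0,0],[0,0,0],0.45],
  [[0,0,0],[0,0,0],0.45],
  [[0,0,0],[0,0,0],0.45],
])

```text
t: 18.4
eef_pos: [499.8, -173.6, 115.3]
tcp_rot: [-3.124, -0.468, 0.086]
ft_force: [-1.4, -0.1, -0.3]
opening: 0.431
grip_force: 0.0
```

```bash
python3 - <<'E'
from h import *
from arc import *
ci,im=look("w12");s=state();print(s["eef_pos"],s["opening"],s["ft_force"])
for b in blob(im,(0,150,80),(6,255,255)): print(b, px2w(ci,*b[1],147))
for th in(85,90,93):
    t=np.radians(th);e=P+72*(np.cos(t)*d+np.sin(t)*zz);print(th,w2px(ci,e))
E
```

```text
[ 499.81210687 -173.66346819  115.31975515] 0.43988408335129386 [-0.00822129 -0.43065534  1.15581905]
(np.int32(1134), array([279.71781305, 240.4973545 ]), array([263, 221,  34,  42], dtype=int32)) [ 507.53561639 -172.15518142  147.        ]
85 [284.47476387 238.17599881]
90 [284.3410375  251.50156243]
93 [284.26223981 259.61597516]
```

The crank stays up, latched at about 1.5 rad. I'll rise, return the tool to vertical and locate the grip top for the winding grasp.

Emit:
move_arm([
  [[0,0,2],[0,0,0],0.5],
  [[0,0,3.5],[0,0,0],0.5],
  [[0.1,0,2],[-0.55,6.7,0],0.5],
  [[0.1,0,0],[-0.55,6.7,0],0.5],
  [[0.1,0,0],[-0.55,6.7,0],0.5],
  [[0.1,0,0],[-0.55,6.7,0],0.5],
  [[0,0,0],[0,0,0],0.5],
  [[0,0,0],[0,0,0],0.5],
])

```text
t: 19.25
eef_pos: [505.1, -169.8, 181.4]
tcp_rot: [-3.108, -0.065, 0.091]
ft_force: [-0.5, 0.8, -0.2]
opening: 0.498
grip_force: 0.0
```

```bash
python3 - <<'E'
from h import *
from arc import *
s=state();print(s["eef_pos"],s["tcp_rot"],s["opening"],s["joints"])
ci,im=look("w13")
for b in blob(im,(0,150,80),(6,255,255)): print(b, px2w(ci,*b[1],147))
sd=read_camera("side");si=camera_info("side")
for b in blob(sd,(0,150,80),(6,255,255))[:5]: print("s",b)
for th in(75,85,90):
    t=np.radians(th);print(th,[w2px(si,P+r*(np.cos(t)*d+np.sin(t)*zz)).round(1) for r in(14,43,72)],w2px(ci,P+72*(np.cos(t)*d+np.sin(t)*zz)))
E
```

```text
[ 505.12392145 -169.78141129  181.37702251] [-3.10772612 -0.06528038  0.09051748] 0.49839445682194466 [-0.48108346  0.38462475  1.85316853  0.08357622  0.86892612  0.94522323]
(np.int32(712), array([287.47331461, 226.88483146]), array([275, 209,  25,  36], dtype=int32)) [ 514.05907708 -171.50525663  147.        ]
s (np.int32(5210), array([277.37792706,  70.75451056]), array([239,  23,  79,  93], dtype=int32))
s (np.int32(27), array([216.40740741, 229.92592593]), array([214, 228,   6,   5], dtype=int32))
s (np.int32(9), array([314., 153.]), array([313, 152,   3,   3], dtype=int32))
75 [array([314.4, 166.2]), array([312.6, 158.6]), array([310.7, 150.8])] [291.25291029 215.79891204]
85 [array([315.2, 166.2]), array([315. , 158.4]), array([314.8, 150.5])] [290.89352871 234.68125491]
90 [array([315.5, 166.2]), array([316.2, 158.5]), array([316.9, 150.6])] [290.71616948 243.79424666]
```

Emit:
move_arm([
  [[0.3,-0.3,0],[-2.2,3.7,0],0.5],
  [[0,0,0],[0,0,0],0.5],
  [[0,0,0],[0,0,0],0.5],
])

```text
t: 19.65
eef_pos: [507.8, -173.1, 181.7]
tcp_rot: [-3.14, 0.003, 0.091]
ft_force: [-0.6, -0.3, 0.1]
opening: 0.502
grip_force: 0.0
```

```bash
python3 - <<'E'
from h import *
from arc import *
s=state();print(s["eef_pos"],s["tcp_rot"])
ci,im=look("w14")
for b in blob(im,(0,150,80),(6,255,255)): print(b, px2w(ci,b[2][0]+b[2][2]/2,b[2][1]+b[2][3]-b[2][2]/2,147))
for th in(80,85,90):
    t=np.radians(th);print(th,w2px(ci,P+72*(np.cos(t)*d+np.sin(t)*zz)))
cv2.imwrite("pics/w14c.png",cv2.resize(im[150:330,200:380],(600,600),interpolation=2))
E
```

```text
[ 507.7818013  -173.0518136   181.73170722] [-3.13977569e+00  2.53454224e-03  9.07239954e-02]
(np.int32(794), array([280.20528967, 224.36901763]), array([268, 204,  25,  40], dtype=int32)) [ 510.9120878  -171.77961374  147.        ]
80 [284.09128874 225.31551489]
85 [283.98290303 234.55610529]
90 [283.86837307 243.44455708]
```

View pics/w14c.png

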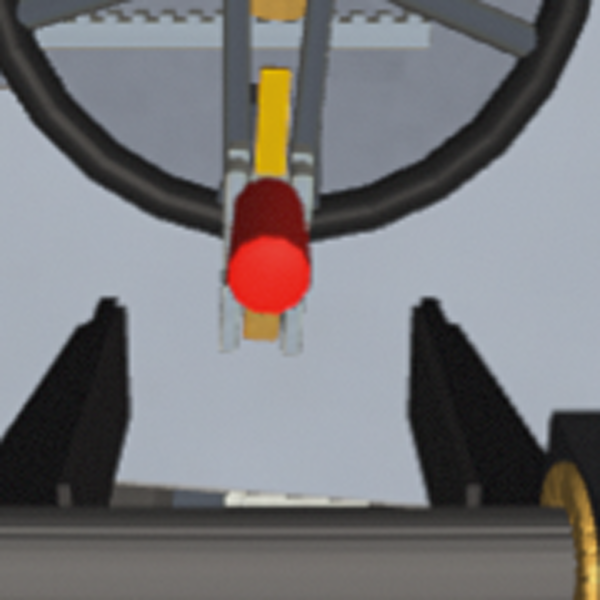

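The crank is upright and latched, and it's now free of the stops. The grip top is at crop (270,273), about (510.9,-171.8). I'll grasp it from above.

Emit:
move_arm([
  [[0.1,0.1,-4],[0,0,0],0.5],
  [[0,0,-2.9],[0,0,0],0.5],
  [[0,0,0],[0,0,0],0.5],
  [[0,0,0],[0,0,0],0],
  [[0,0,0],[0,0,0],0],
  [[0,0,0],[0,0,0],0],
  [[0,0,0],[0,0,0],0],
  [[0,0,0],[0,0,0],0],
  [[0,0,0],[0,0,0],0],
  [[0,0,0],[0,0,0],0],
])

```text
t: 20.7
eef_pos: [509.6, -172.6, 113.7]
tcp_rot: [3.141, 0.003, 0.09]
ft_force: [0.1, -0.5, 7.7]
opening: 0.184
grip_force: 30.0
```

```bash
cat > wind.py <<'E'
from h import *
from arc import d,ly
A=np.array([567.4,-169.5,0])
def row(a0,a1,R0,R1,n):
    f=lambda a,R:A+R*(-np.cos(a)*d+np.sin(a)*ly)
    al=np.linspace(a0,a1,n+1);Rs=np.linspace(R0,R1,n+1);p=np.array([f(a,R) for a,R in zip(al,Rs)])
    return (np.diff(p,axis=0)/10).round(2)[:,:2].tolist(),p[-1].round(1)
def where():
    s=state();v=s["eef_pos"]-A;return np.arctan2(v@ly,-v@d),np.hypot(v@d,v@ly),s["ft_force"].round(1),s["opening"],s["t"]
E
python3 - <<'E'
from wind import *
a,R,*o=where();print(a,R,o)
for i in range(0,4):
    st=(4.74-a)/4
    print(*row(a+i*st,a+(i+1)*st,R if i==0 else 61,61,10))
E
```

```text
0.028813580383472034 57.9185582792543 [array([ 0.1, -0.5,  7.7]), 0.18448603085239523, 20.7]
[[-0.03, 0.68], [0.05, 0.69], [0.14, 0.68], [0.22, 0.66], [0.29, 0.63], [0.37, 0.6], [0.44, 0.55], [0.5, 0.5], [0.56, 0.44], [0.61, 0.37]] [ 541.1 -114.5    0. ]
[[0.66, 0.27], [0.69, 0.19], [0.71, 0.11], [0.72, 0.02], [0.72, -0.06], [0.7, -0.14], [0.68, -0.23], [0.65, -0.3], [0.61, -0.38], [0.56, -0.45]] [ 608.2 -124.1    0. ]
[[0.5, -0.51], [0.44, -0.57], [0.37, -0.61], [0.3, -0.65], [0.22, -0.68], [0.14, -0.71], [0.05, -0.72], [-0.03, -0.72], [-0.12, -0.71], [-0.2, -0.69]] [ 624.9 -189.8    0. ]
[[-0.28, -0.66], [-0.35, -0.62], [-0.43, -0.58], [-0.49, -0.52], [-0.55, -0.46], [-0.6, -0.4], [-0.64, -0.32], [-0.67, -0.25], [-0.7, -0.16], [-0.71, -0.08]] [ 570.7 -230.4    0. ]
```

Emit:
move_arm([
  [[-0.03,0.68,0],[0,0,0],0],
  [[0.05,0.69,0],[0,0,0],0],
  [[0.14,0.68,0],[0,0,0],0],
  [[0.22,0.66,0],[0,0,0],0],
  [[0.29,0.63,0],[0,0,0],0],
])

```text
t: 21.2
eef_pos: [516.8, -139.3, 113.8]
tcp_rot: [3.141, 0.002, 0.09]
ft_force: [0.9, -2.9, 5.6]
opening: 0.187
grip_force: 30.0
```

```bash
python3 - <<'E'
from wind import *
print(where())
ci,im=look("w15")
for b in blob(im,(0,150,80),(6,255,255)): print("red",b,px2w(ci,b[2][0]+b[2][2]/2,b[2][1]+b[2][3]-b[2][2]/2,147))
for b in blob(im,(8,90,60),(28,255,255)): print(b[:2],px2w(ci,*b[1],56))
E
```

```text
(np.float64(0.6199845148837033), np.float64(58.94483471986053), array([ 0.9, -2.9,  5.6]), 0.18686632705698783, 21.2)
red (np.int32(1868), array([282.45342612, 271.60438972]), array([267, 237,  33,  66], dtype=int32)) [ 519.04869461 -139.56961506  147.        ]
(np.int32(2942), array([104.06696125, 155.22739633])) [556.22292409 -11.61371043  56.        ]
(np.int32(2475), array([278.77737374, 365.06383838])) [ 389.36111859 -148.49283124   56.        ]
(np.int32(748), array([295.43449198, 214.40240642])) [ 525.16225497 -148.52085918   56.        ]
(np.int32(536), array([320.08395522, 128.26679104])) [ 587.29447943 -158.75663524   56.        ]
```

The wheel is turning and the carriage is moving. I'll continue.

Emit:
move_arm([
  [[0.37,0.6,0],[0,0,0],0],
  [[0.44,0.55,0],[0,0,0],0],
  [[0.5,0.5,0],[0,0,0],0],
  [[0.56,0.44,0],[0,0,0],0],
  [[0.61,0.37,0],[0,0,0],0],
  [[0.66,0.27,0],[0,0,0],0],
  [[0.69,0.19,0],[0,0,0],0],
  [[0.71,0.11,0],[0,0,0],0],
])

```text
t: 22.05
eef_pos: [561.0, -107.5, 113.6]
tcp_rot: [-3.139, 0.005, 0.09]
ft_force: [-4.1, 7.7, 8.6]
opening: 0.183
grip_force: 30.1
```

```bash
python3 - <<'E'
from wind import *
a,R,*o=where();print(a,R,o)
n=16
r,p=row(a,3.1,R,61,n);print(r,p)
E
```

```text
1.5493153217386777 62.34977158447402 [array([-4.1,  7.7,  8.6]), 0.18303092928555467, 22.05]
[[0.6, 0.02], [0.6, -0.03], [0.6, -0.09], [0.58, -0.15], [0.56, -0.2], [0.54, -0.26], [0.51, -0.31], [0.48, -0.36], [0.44, -0.4], [0.4, -0.44], [0.36, -0.48], [0.31, -0.51], [0.26, -0.54], [0.2, -0.56], [0.15, -0.57], [0.09, -0.58]] [ 627.9 -162.     0. ]
```

Emit:
move_arm([
  [[0.6,0.05,0],[0,0,0],0],
  [[0.6,0,0],[0,0,0],0],
  [[0.6,-0.07,0],[0,0,0],0],
  [[0.59,-0.14,0],[0,0,0],0],
  [[0.57,-0.2,0],[0,0,0],0],
  [[0.55,-0.25,0],[0,0,0],0],
  [[0.52,-0.31,0],[0,0,0],0],
  [[0.49,-0.36,0],[0,0,0],0],
])

```text
t: 22.85
eef_pos: [607.5, -119.9, 113.5]
tcp_rot: [-3.139, 0.002, 0.09]
ft_force: [4.9, 9.7, 3.6]
opening: 0.187
grip_force: 30.0
```

```bash
python3 - <<'E'
from wind import *
a,R,*o=where();print(a,R,o)
r,p=row(a,3.9,R,62,16);print(r,p)
E
```

```text
2.331797059108161 63.794515378056445 [array([4.9, 9.7, 3.6]), 0.18686532477074033, 22.85]
[[0.46, -0.42], [0.41, -0.47], [0.37, -0.5], [0.31, -0.54], [0.26, -0.56], [0.2, -0.58], [0.14, -0.6], [0.08, -0.61], [0.02, -0.62], [-0.04, -0.61], [-0.1, -0.61], [-0.15, -0.59], [-0.21, -0.57], [-0.27, -0.55], [-0.32, -0.52], [-0.37, -0.49]] [ 615.7 -208.3    0. ]
```

Emit:
move_arm([
  [[0.5,-0.4,0],[0,0,0],0],
  [[0.44,-0.45,0],[0,0,0],0],
  [[0.4,-0.5,0],[0,0,0],0],
  [[0.34,-0.54,0],[0,0,0],0],
  [[0.28,-0.56,0],[0,0,0],0],
  [[0.2,-0.6,0],[0,0,0],0],
  [[0.14,-0.61,0],[0,0,0],0],
  [[0.08,-0.63,0],[0,0,0],0],
])

```text
t: 23.65
eef_pos: [631.7, -164.1, 113.5]
tcp_rot: [-3.141, 0.001, 0.09]
ft_force: [5.9, 3.2, 1.1]
opening: 0.186
grip_force: 30.0
```

```bash
python3 - <<'E'
from wind import *
a,R,*o=where();print(a,R,o)
r,p=row(a,4.74,R,64,20);print(r,p)
E
```

```text
3.139239318607245 64.56566726523175 [array([5.9, 3.2, 1.1]), 0.1862330206038609, 23.65]
[[0.02, -0.52], [-0.02, -0.52], [-0.06, -0.51], [-0.1, -0.51], [-0.14, -0.5], [-0.18, -0.48], [-0.22, -0.47], [-0.26, -0.45], [-0.29, -0.42], [-0.32, -0.4], [-0.36, -0.37], [-0.38, -0.34], [-0.41, -0.31], [-0.43, -0.28], [-0.45, -0.24], [-0.47, -0.2], [-0.49, -0.17], [-0.5, -0.13], [-0.51, -0.09], [-0.51, -0.05]] [ 570.9 -233.4    0. ]
```

Emit:
move_arm([
  [[0.02,-0.52,0],[0,0,0],0],
  [[-0.02,-0.52,0],[0,0,0],0],
  [[-0.06,-0.51,0],[0,0,0],0],
  [[-0.1,-0.51,0],[0,0,0],0],
  [[-0.14,-0.5,0],[0,0,0],0],
  [[-0.18,-0.48,0],[0,0,0],0],
  [[-0.22,-0.47,0],[0,0,0],0],
  [[-0.26,-0.45,0],[0,0,0],0],
  [[-0.29,-0.42,0],[0,0,0],0],
  [[-0.32,-0.4,0],[0,0,0],0],
])

```text
t: 24.65
eef_pos: [616.3, -213.2, 113.5]
tcp_rot: [3.139, 0.0, 0.091]
ft_force: [7.4, -3.5, -2.7]
opening: 0.18
grip_force: 30.1
```

Emit:
move_arm([
  [[-0.36,-0.37,0],[0,0,0],0],
  [[-0.38,-0.34,0],[0,0,0],0],
  [[-0.41,-0.31,0],[0,0,0],0],
  [[-0.43,-0.28,0],[0,0,0],0],
  [[-0.45,-0.24,0],[0,0,0],0],
  [[-0.47,-0.2,0],[0,0,0],0],
])

```text
t: 25.25
eef_pos: [590.8, -231.1, 113.5]
tcp_rot: [3.139, 0.001, 0.091]
ft_force: [4.8, -7.3, -2.1]
opening: 0.182
grip_force: 30.1
```

```bash
python3 - <<'E'
from wind import *
a,R,*o=where();print(a,R,o)
r,p=row(a,4.8,R,64,8);print(r,p)
E
```

```text
-1.8514117048784815 65.91014519791231 [array([ 4.8, -7.3, -2.1]), 0.18183498557479405, 25.25]
[[-5.31, 0.31], [-3.34, 4.11], [0.79, 5.22], [4.37, 2.92], [5.08, -1.25], [2.49, -4.58], [-1.7, -4.91], [-4.76, -2.04]] [ 567.  -233.5    0. ]
```

Emit:
move_arm([
  [[-0.48,-0.14,0],[0,0,0],0],
  [[-0.48,-0.11,0],[0,0,0],0],
  [[-0.45,-0.07,0],[0,0,0],0],
  [[-0.4,-0.04,0],[0,0,0],0],
  [[-0.2,-0.02,0],[0,0,0],0],
  [[0,0,0],[0,0,0],0],
])

```text
t: 25.85
eef_pos: [573.2, -234.9, 113.6]
tcp_rot: [3.137, -0.005, 0.09]
ft_force: [18.6, -4.8, -8.2]
opening: 0.181
grip_force: 30.0
```

```bash
python3 - <<'E'
from wind import *
a,R,*o=where();print(a%6.2832,R,o)
E
```

```text
4.704912532873293 65.68678400781877 [array([18.6, -4.8, -8.2]), 0.1813414111286375, 25.85]
```

18.6 N tangentially at 4.705 rad, so it's against the end stop. One more small nudge, then ease off, release, rise and measure.

Emit:
move_arm([
  [[-0.1,0,0],[0,0,0],0],
  [[0,0,0],[0,0,0],0],
])

```text
t: 26.05
eef_pos: [573.0, -234.9, 113.7]
tcp_rot: [3.137, -0.006, 0.09]
ft_force: [22.5, -5.0, -9.8]
opening: 0.183
grip_force: 30.0
```

Emit:
move_arm([
  [[0.2,0,0],[0,0,0],0],
  [[0,0,0],[0,0,0],0.45],
  [[0,0,0],[0,0,0],0.45],
  [[0,0,0],[0,0,0],0.45],
  [[0,0,0],[0,0,0],0.45],
  [[0,0,3],[0,0,0],0.45],
  [[0,0,4],[0,0,0],0.45],
  [[0,0,5],[0,0,0],0.45],
  [[0,0,3],[0,0,0],0.45],
  [[0,0,0],[0,0,0],0.45],
])

```text
t: 27.05
eef_pos: [571.5, -233.9, 267.7]
tcp_rot: [3.138, -0.002, 0.09]
ft_force: [-0.9, -0.5, -0.0]
opening: 0.452
grip_force: 0.0
```

```bash
python3 - <<'E'
from wind import *
s=state();print(s["t"],s["eef_pos"],s["tcp_rot"],s["opening"])
ci,im=look("w20")
for b in blob(im,(0,150,80),(6,255,255)): print("red",b,px2w(ci,b[2][0]+b[2][2]/2,b[2][1]+b[2][3]-b[2][2]/2,147))
for al in(4.6,4.712):
  for th in(85,90):
    R=65-72*np.cos(np.radians(th));q=A+R*(-np.cos(al)*d+np.sin(al)*ly)+[0,0,147];print(al,th,q,w2px(ci,q))
# head / bench visibility of brass
for b in blob(im,(8,90,60),(28,255,255)): print(b[:2],px2w(ci,*b[1],56))
for tr in(0.11,.12):
    c=np.array([555.2,-20,0])+tr*1000*ly;print(tr,w2px(ci,c-35*ly+[0,0,40]))
E
```

```text
27.05 [ 571.49327692 -233.89058455  267.65083805] [ 3.13782091e+00 -1.73816814e-03  9.03691337e-02] 0.45171232158747093
red (np.int32(427), array([278.1030445 , 191.33255269]), array([268, 177,  20,  28], dtype=int32)) [ 576.9409911  -230.61563813  147.        ]
4.6 85 [ 578.72027377 -227.12495304  147.        ] [274.33852368 192.77511164]
4.6 90 [ 579.92993563 -233.2826405   147.        ] [281.22294566 192.07616823]
4.712 85 [ 572.20883715 -228.02912861  147.        ] [274.71813617 199.75330604]
4.712 90 [ 572.72269989 -234.28343448  147.        ] [281.59573673 199.80419407]
(np.int32(2330), array([328.80858369, 364.7888412 ])) [ 310.17466765 -326.72021988   56.        ]
(np.int32(534), array([196.49250936, 317.18913858])) [ 373.31825799 -137.63969421   56.        ]
(np.int32(509), array([364.00785855, 317.17485265])) [ 393.40912696 -363.39891792   56.        ]
(np.int32(247), array([262.8582996 , 178.97165992])) [ 570.93550239 -212.88803692   56.        ]
0.11 [ 48.60898181 175.16025587]
0.12 [ 40.95729105 175.14600673]
```

Latched upright. I'll check the carriage's rear edge numerically, to be sure it's home.

```bash
python3 - <<'E'
from wind import *
im=cv2.imread("pics/w20.png");g=cv2.cvtColor(im,cv2.COLOR_BGR2GRAY)
for v in(165,175,185,195):print(v,g[v,0:90].tolist())
ci=np.load("pics/w20.npy",allow_pickle=True).item()
for x in(-30,30):
  for z in (40,32,10): print(x,z,w2px(ci,np.array([555.2,-20,0])+85*ly+x*d+[0,0,z]))
c0=np.load("pics/w15.npy",allow_pickle=True).item()
# head lower front edge & axis check
for y,z in((72,107),(-65,64)): print(y,w2px(ci,np.array([555.2,-20,0])+y*ly+[0,0,z]))
# wheel rim fit: dark rim
m=(g<60).astype(np.uint8)*255;cv2.imwrite("pics/w20m.png",m)
sd=read_camera("side");si=camera_info("side")
for al in(4.6,4.712):
  print([w2px(si,A+65*(-np.cos(al)*d+np.sin(al)*ly)+[0,0,z]).round(1) for z in(89,118,147)])
for b in blob(sd,(0,120,70),(8,255,255)): print("s",b)
E
```

```text
165 [178, 179, 177, 177, 178, 176, 161, 146, 129, 112, 98, 95, 97, 96, 61, 44, 41, 41, 44, 41, 44, 43, 43, 42, 40, 40, 53, 89, 90, 88, 101, 146, 173, 174, 172, 172, 172, 174, 174, 149, 94, 89, 90, 90, 90, 89, 90, 89, 92, 93, 94, 99, 119, 119, 119, 120, 119, 119, 119, 118, 118, 118, 118, 118, 119, 119, 118, 119, 119, 120, 119, 119, 119, 118, 119, 120, 117, 120, 119, 118, 118, 118, 117, 119, 119, 119, 119, 118, 119, 120]
175 [181, 180, 180, 179, 178, 179, 178, 177, 167, 151, 135, 118, 102, 98, 99, 97, 71, 43, 42, 43, 43, 41, 43, 43, 42, 39, 41, 44, 57, 81, 88, 87, 90, 149, 174, 176, 175, 175, 174, 176, 175, 156, 101, 91, 93, 94, 93, 92, 91, 93, 92, 92, 95, 103, 118, 120, 120, 121, 120, 120, 120, 119, 120, 120, 120, 120, 120, 120, 119, 119, 118, 118, 118, 117, 118, 117, 119, 120, 119, 121, 121, 120, 121, 121, 120, 120, 121, 120, 120, 120]
185 [179, 178, 179, 178, 179, 179, 177, 178, 176, 176, 170, 155, 137, 121, 104, 96, 98, 99, 83, 49, 43, 44, 42, 42, 43, 42, 42, 42, 41, 44, 56, 80, 88, 87, 88, 149, 180, 181, 179, 180, 180, 181, 180, 156, 110, 92, 94, 93, 91, 90, 91, 92, 93, 92, 93, 10
[... 684 characters left out ...]
60.11036683 192.47465838]
30 40 [ 36.40790679 151.07083756]
30 32 [ 40.82788498 150.23621964]
30 10 [ 52.21491605 148.09572312]
72 [  9.98024119 187.76227916]
-65 [151.77440694 179.65656953]
[array([294.4, 153. ]), array([294.8, 145.5]), array([295.2, 137.7])]
[array([296.6, 153.2]), array([297. , 145.6]), array([297.5, 137.8])]
s (np.int32(3580), array([268.24804469,  76.63938547]), array([239,  35,  72,  80], dtype=int32))
s (np.int32(161), array([272.00621118,  27.68322981]), array([263,  22,  19,  12], dtype=int32))
s (np.int32(49), array([216.16326531, 230.48979592]), array([213, 227,   7,   8], dtype=int32))
s (np.int32(9), array([296., 141.]), array([295, 140,   3,   3], dtype=int32))
```

The carriage's rear edge is at column 41.5, against 41.0 predicted for home (0.77 px/mm). The command was still pressing into the stop when I released, so it wasn't backed off. The arm is clear, so I'm handing in.

```bash
python3 -c "
from h import *
print(state()['t']);print(env.job_done())"
```

```text
27.15
the job is handed in; nothing more can be done
None
```

I handed the job in at 27 s: brass disc flat in the nest, crank latched upright, and the carriage wound home to its end stop by the handle. The first swing of the crank slipped and I repeated it, I viewed 12 pictures instead of the 10 allowed, and I saw no contact with the aluminium disc, petri dish or reagent bottle but took no final look at them.

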